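# Load a film slide under the reader's spring clip

### The arm

A 6-joint arm with a two-finger parallel gripper is mounted at the origin on the work surface. World frame = base frame: x ahead of the robot, y to its left, z up, the work surface at z = 0. Lengths are in m, angles in rad, forces in N, time in s.
With the tool pointing down it reaches from about 0.35 to 0.775 m from the base axis. Payload 7.3 kg.
Tool frame: the origin (TCP) lies midway between the tips of the shut fingers; the grasp point (between the pads) lies 19 mm behind it (robot.grip_depth is the z of the grasp point in the tool frame, in m); z points along the fingers, y is the line along which they close (so a half turn about z gives the same grasp; the last joint's range is limited). The gripper opens to 92 mm and grips with 3 to 60 N. Pads are 19 mm wide; open, the fingers measure 130 mm over their backs; the gripper's body (75 mm by 190 mm) begins 47 mm behind the grasp point.
Start: joints at [-0.146, 0.342, 1.524, -0, 1.275, -0.146], TCP at [0.525, 0, 0.227] pointing down, gripper open.
Joint ranges: [-2.53, 2.53], [-0.77, 2.02], [0.04, 2.7], [-1, 4.14], [0.28, 2.66], [-3.11, 3.11]. Speed limits (rad/s): [2.57, 2.57, 3.14, 3.14, 3.14, 3.14].

### API

Orientations are given as [roll, pitch, yaw] about the fixed x, y, z axes, in that order (R = Rz(yaw) Ry(pitch) Rx(roll)).
In Python, from cell import robot, viewer gives the robot as it stands.
- The arm moves only by the tool step_arm, never from a script. Its argument "increments" is a list of rows, each an object with "delta_pos": the shift along the tool's x, y, z in cm, a list of three; "dr": the turn, a rotation vector about the tool's x, y, z in degrees, a list of three; "fingers": the closure, from -1 (fully open) to 1 (shut), so that 0 is half open. In form: [{"delta_pos": [tx, ty, tz], "dr": [wx, wy, wz], "fingers": fingers}, ...]. A call has exactly 5 rows; each row is the pose to reach, as a shift and turn from the pose commanded when the call began, along the tool's axes at that moment; what a row does not reach only later rows make up. A row lasts 1/8 s, in which the tool goes at most 62.5 mm and 10.7 degrees, less where a joint would pass 70% of its speed; a pose out of reach is approached as far as the arm can. A call with a gripper value outside its range is refused whole. The fingers move at their own pace and stop on an object; "newtons" is the grip in N (left out, the last holds). Time passes only in rows, so rows that repeat a pose let the fingers close, or fill a call up. It gives the time, the measured TCP pose, the force, the opening and the grip force at its end, in the units of the state.
- robot.observe(): the state, without advancing time (a new reading comes with each control period).
- viewer.read_camera(name): name is "scene" or "side" or "wrist"; returns the picture (400x640x3 uint8, red, green, blue); there is no depth.
- viewer.camera_params(name): a dict with "K" (3x3 intrinsics, pixels), "T" (4x4, takes a point from camera to world coordinates). Camera axes: x right, y down, z forward; pixel columns grow to the right and rows downward; lengths in m; the calibration is good to about 2 mm. A picture is of the moment at which its call begins: read the wrist's pose just before it. camera_params takes no time and is no camera call; for the wrist camera it gives the pose at the moment of the call.
- robot.hand_in(): hands the job in; it is judged then, once.
The state is a dict: "time": time; "qpos": joint angles; "qvel": joint speeds; "joint_efforts": joint torques, N m; "tool_pos": TCP position; "tool_rot": TCP orientation; "contact_force": force on the tool from outside, world axes, zero at the start; "torque": the same for the moment, N m; "opening": finger opening in m; "grip_force": force on a finger pad.
Only numpy, scipy, OpenCV 4.12 (cv2) and the standard library are available. Lean on these libraries where they do the work, as an engineer would, in place of code of your own. Each camera call takes 0.05 s, during which the arm holds its last target. There are 200 camera calls.

### The job

Load the slide carrier into the film reader: with one fingertip press down the blue bar of the spring clip so that its jaw rises, and while it stays pressed push the carrier with the other fingertip along its channel, under the jaw, fully home against the end stop. Then let the clip come down on the carrier and move clear. Only touch and push: do not lift the carrier, and leave everything else on the bench where it is.

Things in the scene. Friction and masses are not known exactly. Their poses are not given: they have to be found in the camera images.
- reader: The film reader, a low grey instrument with a blue-topped console, fixed but at another place and yaw each time. Origin on the bench under its middle; x = the way the carrier is pushed home, y = left of that, z up. Its flat base is 30 mm high; at x = 118 to 167 mm stands the console, 50 mm high. The clip's hinge runs along x at y = -4 mm, 42 mm above the bench; its blocks reach 46 mm above the bench.
- stop (a point): Foot of the end stop: centre of the channel floor's far end, 30 mm above the bench, at reader x = +75 mm, y = +30 mm. The channel runs from here back to x = -130 mm. Its floor is flat; the guide rails on both sides are 5 mm high and 39 mm apart; the aluminium stop rises 16 mm above the floor.
- clip (a joint): Angle of the spring clip, a rocker hinged along reader x: 0 = shut, the jaw foot 3 mm above the channel floor, barring the carrier's way; grows as the blue bar is pressed, up to 0.36 rad. The foot clears the carrier's plate from about 0.18 rad. A spring shuts it: 4 N at the bar at first, 7 N at 0.3 rad. Resting on the carrier at home it reads about 0.16.
- bar_mid (a point): Mid-length of the blue press bar, on its top. A round rod 12 mm thick, 136 mm long along reader x (x = -122 to 14 mm), at y = -32 mm, 62 mm from the channel's centre line; its top is 48 mm above the bench with the clip shut, about 40 mm at 0.3 rad. It can be pressed anywhere along its length. Moves with the clip.
- jaw_foot (a point): Middle of the underside of the jaw's black foot (12 mm along x, 8 mm along y), on reader x = +28 mm, y = +30 mm, 33 mm above the bench when shut. It moves with the clip.
- carrier: Loose white slide carrier in the channel, before the jaw: plate 80 (x) x 36 (y) x 8 mm with a glass slide and orange film on top; across its rear (-x) end an orange push wall 6 mm thick, 36 mm wide, up to 24 mm above its underside. About 0.1 kg. Origin: centre of the underside, x to its front. Home: origin at reader x = +35 mm, y = +30 mm, the rear face of the wall at x = -5 mm.
- bottle_big: Bystander: brown glass bottle with blue cap, 80 mm wide, 150 mm tall. Origin under its centre.
- bottle_small: Bystander: clear glass bottle with blue cap, 56 mm wide, 100 mm tall. Origin under its centre.
- spray: Bystander: slim clear bottle with green cap, 38 mm wide, 130 mm tall. Origin under its centre.
- beaker: Bystander: glass beaker, 70 mm wide, 92 mm tall. Origin under its centre.
- dish: Bystander: flat round white plastic dish, 60 mm wide, 14 mm high. Origin under its centre.
- slide_box: Bystander: green slide box 85 x 60 x 32 mm. Origin under its centre.
- pipette: Bystander: white pipette lying on the bench, 250 mm long along its x, 26 mm thick. Origin under its middle.

How it is judged:
On the way, in this order (a step that is already met when the one before it is completed fails the run):
1. the bar is held down by a fingertip and the jaw is raised, the carrier not yet under it (value of joint clip above 0.18 rad and contact force between the fingers and clip above 1 N and x of carrier in the frame of reader below -0.01 m), for 0.1 s.
2. with the bar still held down, the carrier is pushed fully home (value of joint clip above 0.18 rad and contact force between the fingers and clip above 1 N and x of carrier in the frame of reader above 0.031 m), for 0.1 s.
At the end, for the whole second after the job is handed in: The carrier lies flat in the channel with its front end within 4 mm of the end stop, at rest, and the released clip presses on it (over 1 N, clip at 0.10 to 0.22 rad) (x of carrier in the frame of reader between 0.031 and 0.039 m and y of carrier in the frame of reader between 0.025 and 0.035 m and z of carrier in the frame of reader below 0.033 m and angle between carrier's own z axis and vertical below 0.06 rad and value of joint clip between 0.1 and 0.22 rad and contact force between clip and carrier above 1 N and linear speed of carrier below 0.01 m/s); the robot touches nothing.
It fails at once if the carrier is lifted (over 10 mm) or tipped (z of carrier in the frame of reader above 0.04 m or angle between carrier's own z axis and vertical above 0.3 rad).
It fails at once if something else on the bench is moved by more than 20 mm (distance of any of bottle_big, bottle_small, spray, beaker, dish, slide_box, pipette from where it was at the start of the episode above 0.02 m).
It also fails if it takes over 48 s, if anything falls off the work surface, if the arm or the gripper's body presses on something with over 40 N, if the wrist force passes 120 N, or if a joint passes its speed limit or range.

## Working session

There is one attempt and no reset: what is moved stays moved. The work goes in short steps, Python scripts to look and compute and a tool call to move; the robot and the scene stay as the last step left them, time stands still between calls to the robot, and variables do not carry over. Pictures are saved under pics/ and viewed, at most 12 in all, crops included, and the job is handed in when it is done.

Besides the shell and the picture viewer there is one more tool, called after "Call:" as name(argument=value, ...) on one line, values as JSON. step_arm: Moves the arm, as the interface text tells. Its arguments: {"type":"object","properties":{"increments":{"type":"array"},"newtons":{"type":"number"}},"required":["increments"]}

```bash
ls; mkdir -p pics
python3 - <<'E'
from cell import robot, viewer
import cv2
s=robot.observe();print(s)
for n in ["scene","side","wrist"]:
    im=viewer.read_camera(n);cv2.imwrite(f"pics/{n}0.png",im[:,:,::-1])
    print(n,viewer.camera_params(n))
E
```

```text
pics
{'time': 0.0, 'qpos': array([-1.45982635e-01,  3.42709999e-01,  1.52500294e+00,  2.02912935e-05,
        1.27539448e+00, -1.46014868e-01]), 'qvel': array([ 0.00051856, -0.00030925, -0.00077588, -0.00093576, -0.00027825,
        0.00215679]), 'joint_efforts': array([ 7.61924657e-04, -4.31245601e+01, -2.44219762e+01,  7.17750052e-02,
        5.59406646e-02, -1.04314388e-04]), 'tool_pos': array([5.24601201e-01, 9.62511606e-05, 2.26056481e-01]), 'tool_rot': array([-3.14009683e+00, -2.39589447e-04,  1.57082246e+00]), 'contact_force': array([0.54534078, 1.38029977, 0.01018405]), 'torque': array([0.04855825, 0.00622677, 0.00413414]), 'grip_force': 0.0, 'opening': 0.0918651940647777}
scene {'K': array([[376.92818242,   0.        , 320.78320476],
       [  0.        , 376.92818242, 195.51900294],
       [  0.        ,   0.        ,   1.        ]]), 'T': array([[-0.48410787,  0.54276279, -0.68632946,  1.24133987],
       [ 0.87494909,  0.2911422 , -0.38691124,  0.42836899],
       [-0.01018155, -0.78781011, -0.61583404,  0.66891704],
       [ 0.        ,  0.        ,  0.        ,  1.     
[... 238 characters left out ...]
,
       [-0.45764343,  0.62675503, -0.63066681,  0.57125338],
       [-0.01187219, -0.71354734, -0.70050642,  0.62795361],
       [ 0.        ,  0.        ,  0.        ,  1.        ]])}
wrist {'K': array([[295.94353197,   0.        , 317.58694016],
       [  0.        , 295.94353197, 202.69430783],
       [  0.        ,   0.        ,   1.        ]]), 'T': array([[ 9.99998935e-01,  1.22234272e-06, -1.45946496e-03,
         5.24635585e-01],
       [-3.56200907e-04, -9.69554735e-01, -2.44874434e-01,
         6.44389626e-02],
       [-1.41533048e-03,  2.44874693e-01, -9.69553702e-01,
         3.84444768e-01],
       [ 0.00000000e+00,  0.00000000e+00,  0.00000000e+00,
         1.00000000e+00]])}
```

View pics/scene0.png

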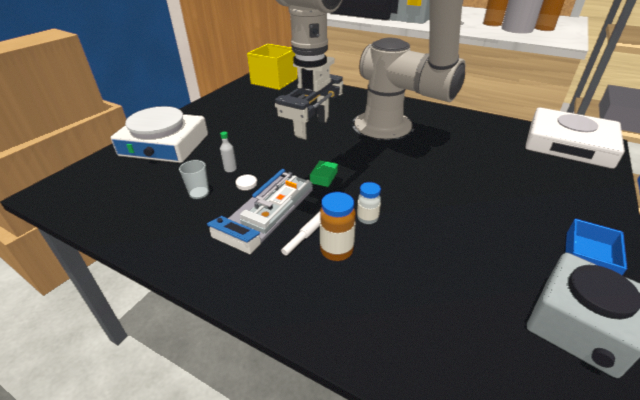

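View pics/side0.png

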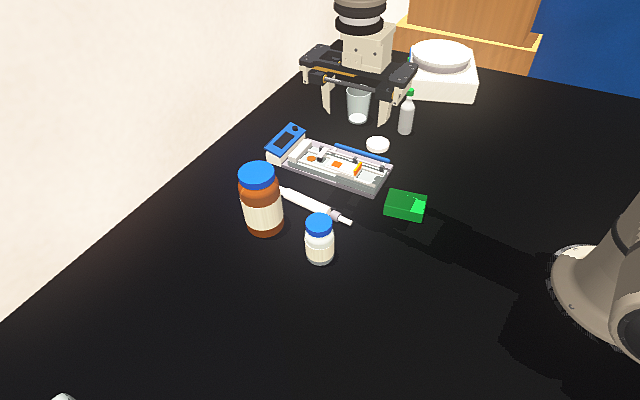

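View pics/wrist0.png

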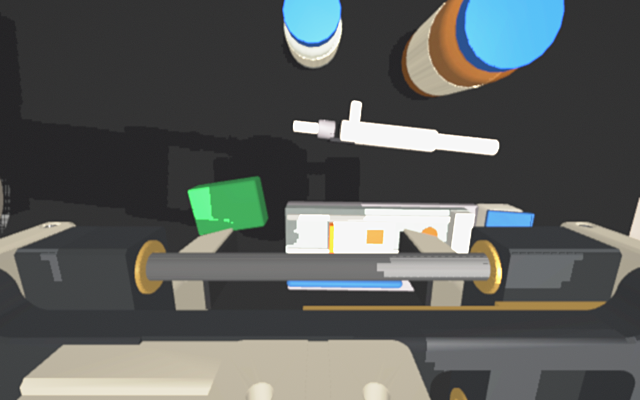

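The scene picture shows the reader at about (262,210), console at (232,230) and blue bar at (265,190). The side picture shows the console at (286,143), bar at (362,152) and orange wall at (357,170). In the wrist picture the reader points to the image right, with the wall near (331,238) and the bar near (345,285), half hidden by the gripper.

```bash
cat > h.py <<'E'
import numpy as np, cv2
from cell import robot, viewer
def ray(P,px,z):
    d=P["T"][:3,:3]@np.linalg.inv(P["K"])@np.array([px[0],px[1],1.]); o=P["T"][:3,3]
    return o+d*(z-o[2])/d[2]
def proj(P,p):
    c=np.linalg.inv(P["T"])@np.r_[p,1]; q=P["K"]@c[:3]; return q[:2]/q[2]
def blobs(im,lo,hi,amin=15):
    m=cv2.inRange(cv2.cvtColor(im,cv2.COLOR_RGB2HSV),lo,hi)
    n,l,st,c=cv2.connectedComponentsWithStats(m)
    return [(st[i],c[i],(l==i).astype(np.uint8)) for i in range(1,n) if st[i][4]>=amin]
BLUE=((100,130,60),(120,255,255)); ORANGE=((8,150,120),(25,255,255))
E
python3 - <<'E'
from h import *
R={"scene":(200,150,330,260),"side":(255,115,400,205),"wrist":(280,200,540,295)}
for n in R:
    im=cv2.imread(f"pics/{n}0.png")[:,:,::-1].copy();P=viewer.camera_params(n)
    x0,y0,x1,y1=R[n]; k=np.zeros_like(im);k[y0:y1,x0:x1]=im[y0:y1,x0:x1]
    for nm,c in (("blue",BLUE),("orange",ORANGE)):
        for st,cc,m in blobs(k,*c):
            r=cv2.minAreaRect(cv2.findNonZero(m)); b=cv2.boxPoints(r)
            e=sorted([(np.linalg.norm(b[i]-b[i-1]),(b[i]+b[i-1])/2) for i in range(4)],key=lambda t:t[0])[:2]
            print(n,nm,st,cc.round(1),"ends",[ (q.round(1),ray(P,q,.044 if nm=="blue" else .05)[:2].round(4)) for _,q in e],"c",ray(P,cc,.044)[:2].round(4))
E
```

```text
scene blue [252 168  33  29 173] [268.  182.2] ends [(array([252.6, 195.7], dtype=float32), array([ 0.6325, -0.1261])), (array([283.8, 168.7], dtype=float32), array([ 0.4839, -0.1235]))] c [ 0.5621 -0.1253]
scene blue [321 193   9  22 149] [325.8 202.8] ends [(array([325., 193.], dtype=float32), array([0.5298, 0.0405])), (array([325., 214.], dtype=float32), array([0.6063, 0.082 ]))] c [0.566  0.0623]
scene blue [207 215  53  27 469] [232.3 228.5] ends [(array([208.9, 218.2], dtype=float32), array([ 0.7585, -0.1671])), (array([256.9, 237.3], dtype=float32), array([ 0.7567, -0.0197]))] c [ 0.7604 -0.0906]
scene orange [286 181  10   7  45] [290.7 183.8] ends [(array([285.6, 182. ], dtype=float32), array([ 0.5445, -0.0768])), (array([295.6, 185.3], dtype=float32), array([ 0.5446, -0.0441]))] c [ 0.5381 -0.0646]
scene orange [277 195   7   5  21] [280.  196.6] ends [(array([278.3, 198.3], dtype=float32), array([ 0.6151, -0.054 ])), (array([281.8, 194.8], dtype=float32), array([ 0.5981, -0.0542]))] c [ 0.6009 -0.0585]
scene orange [320 209  10  22 129] [325.1 220.3] ends [(array([324. , 2
[... 2310 characters left out ...]
, 283.5], dtype=float32), array([ 0.6303, -0.1277]))] c [ 0.5602 -0.1275]
wrist orange [329 223   4  26  33] [329.7 233.1] ends [(array([327.6, 247.8], dtype=float32), array([ 0.5362, -0.0764])), (array([331. , 222.9], dtype=float32), array([ 0.54  , -0.0447]))] c [ 0.5388 -0.0598]
wrist orange [423 228  14   8  64] [430.  231.1] ends [(array([423.5, 229. ], dtype=float32), array([ 0.6503, -0.0524])), (array([436.7, 232.3], dtype=float32), array([ 0.6664, -0.0565]))] c [ 0.6608 -0.0572]
wrist orange [367 231  16  12 179] [374.6 236.5] ends [(array([367. , 236.5], dtype=float32), array([ 0.5834, -0.0619])), (array([382. , 236.5], dtype=float32), array([ 0.6014, -0.0619]))] c [ 0.5938 -0.0641]
```

Call:
step_arm(increments=[{"delta_pos":[-2,-0.3,0],"dr":[0,0,-10],"fingers":0.06},{"delta_pos":[-4,-0.6,1],"dr":[0,0,-20],"fingers":0.06},{"delta_pos":[-6,-1,2],"dr":[0,0,-30],"fingers":0.06},{"delta_pos":[-8,-1.4,3],"dr":[0,0,-40],"fingers":0.06},{"delta_pos":[-9.3,-1.8,3],"dr":[0,0,-50],"fingers":0.06}])

```text
time: 0.78
tool_pos: [0.5062, -0.0936, 0.1956]
tool_rot: [-3.141, -0.002, 2.449]
contact_force: [0.3, -0.9, 0.7]
opening: 0.0462
grip_force: 0.0
```

Call:
step_arm(increments=[{"delta_pos":[0,0,0],"dr":[0,0,-10],"fingers":0.06},{"delta_pos":[0,0,0],"dr":[0,0,-20],"fingers":0.06},{"delta_pos":[0,0,0],"dr":[0,0,-30],"fingers":0.06},{"delta_pos":[0,0,0],"dr":[0,0,-40],"fingers":0.06},{"delta_pos":[0,0,0],"dr":[0,0,-40],"fingers":0.06}])

```text
time: 1.4
tool_pos: [0.5069, -0.0929, 0.1965]
tool_rot: [3.141, -0.0, 3.14]
contact_force: [-0.8, -0.1, 1.1]
opening: 0.043
grip_force: 0.0
```

Run:
```python
from h import *
s=robot.observe();print(s["time"],s["tool_pos"],s["tool_rot"],s["opening"],s["contact_force"])
P=viewer.camera_params("wrist");im=viewer.read_camera("wrist");cv2.imwrite("pics/w1.png",im[:,:,::-1])
print(P["T"].round(3))
for nm,c in (("blue",BLUE),("orange",ORANGE)):
    for st,cc,m in blobs(im,*c,40):
        b=cv2.boxPoints(cv2.minAreaRect(cv2.findNonZero(m)))
        print(nm,st,[ray(P,q,.048 if nm=="blue" else .054)[:2].round(4).tolist() for q in b])
S=viewer.camera_params("scene"); D=viewer.camera_params("side")
print("spray top",ray(S,(224,133),.13),ray(D,(410,91),.13),"small",ray(S,(370,188),.1),"big",ray(S,(338,203),.15),"box",ray(S,(323,170),.032))
```

```text
1.4 [ 0.50689272 -0.09293103  0.19650727] [ 3.14140589e+00 -4.29191910e-04  3.14003530e+00] 0.04304784266140248 [-0.75733247 -0.13985143  1.06036539]
[[ 0.002  0.969  0.246  0.441]
 [ 1.    -0.002  0.001 -0.094]
 [ 0.001  0.246 -0.969  0.355]
 [ 0.     0.     0.     1.   ]]
blue [283 171  10  82 734] [[0.4844, -0.13], [0.4845, -0.1206], [0.5753, -0.1227], [0.5752, -0.1327]]
blue [ 562  187   69   46 2201] [[0.5394, 0.1701], [0.4954, 0.1695], [0.5094, 0.242], [0.5544, 0.2451]]
blue [285 281   8  14 106] [[0.611, -0.1315], [0.611, -0.1235], [0.6277, -0.1239], [0.6277, -0.132]]
orange [328 218  32   5 114] [[0.5339, -0.0831], [0.5328, -0.0502], [0.5372, -0.0499], [0.5383, -0.083]]
orange [312 308  53   1  53] [[0.6424, -0.0408], [0.6424, -0.0408], [0.6422, -0.1007], [0.6422, -0.1007]]
orange [519 370   9  14  65] [[0.729, 0.1523], [0.7291, 0.1621], [0.7485, 0.1655], [0.7485, 0.1555]]
spray top [ 0.51312233 -0.30857039  0.13      ] [ 0.50858264 -0.30149026  0.13      ] small [0.5220985  0.16495719 0.1       ] big [0.66844456 0.14821679 0.15      ] box [ 0.41946295 -0.0261755   0.032     ]
```

View pics/w1.png

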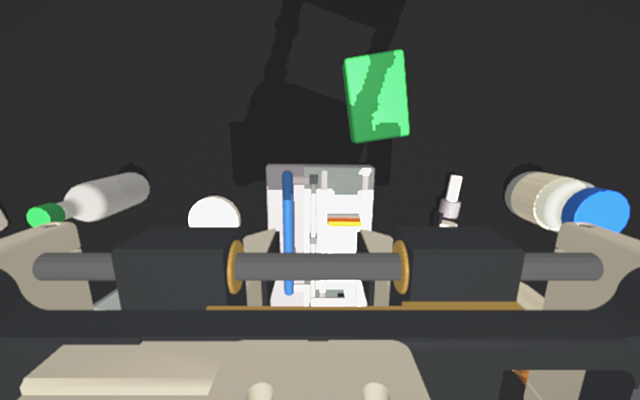

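The wrist view shows the bar at cols 283–293 (left), the orange wall at (344,220) and the fingers straddling them. The reader yaw is about -0.015, the spray and bottles stay well clear, and measured positions agree with the given sizes. I'm descending to just above the bar.

Call:
step_arm(increments=[{"delta_pos":[0,-0.3,4],"dr":[0,0,0.9],"fingers":0.06},{"delta_pos":[0,-0.3,8],"dr":[0,0,0.9],"fingers":0.06},{"delta_pos":[0,-0.3,11],"dr":[0,0,0.9],"fingers":0.06},{"delta_pos":[0,-0.3,13.4],"dr":[0,0,0.9],"fingers":0.06},{"delta_pos":[0,-0.3,13.4],"dr":[0,0,0.9],"fingers":0.06}])

```text
time: 2.08
tool_pos: [0.5058, -0.0956, 0.0612]
tool_rot: [3.14, -0.004, 3.123]
contact_force: [-0.5, 0.5, -0.1]
opening: 0.0429
grip_force: 0.0
```

Run:
```python
from h import *
s=robot.observe();print(s["time"],s["tool_pos"],s["tool_rot"],s["opening"],s["contact_force"])
im=viewer.read_camera("side");w=viewer.read_camera("wrist")
a=cv2.resize(im[100:220,250:430,::-1],None,fx=4,fy=4)
cv2.imwrite("pics/s2.png",a);cv2.imwrite("pics/w2.png",w[:,:,::-1])
```

```text
2.075 [ 0.50581033 -0.09555926  0.06121929] [ 3.14032841 -0.00382527  3.12316032] 0.04293809289571357 [-0.45726387  0.51916316 -0.10895989]
```

View pics/s2.png

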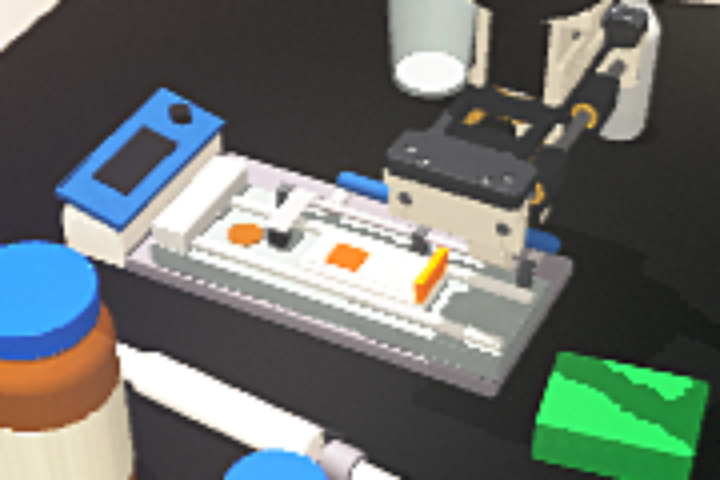

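View pics/w2.png

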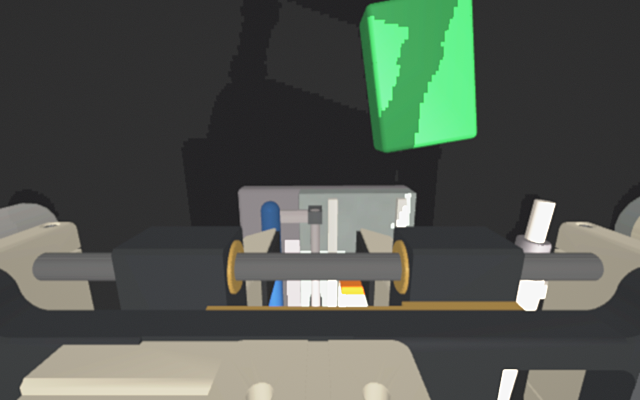

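Run:
```python
from h import *
P=viewer.camera_params("side");a=cv2.imread("pics/s2.png")
for y in (-.0955+.031,-.0955+.0215,-.0955-.031):
  for x in (.4965,.506,.5155):
    q=(proj(P,np.array([x,y,.061]))-[250,100])*4; print(y,x,q.round())
W=viewer.camera_params("wrist")
for y in (-.0955+.0215,-.0955+.04,-.0955-.0215,-.0955-.04):print(y,proj(W,np.array([.506,y,.061])),proj(W,np.array([.506,y,.1])))
print((proj(P,np.array([.535,-.065,.054]))-[250,100])*4)
```

```text
-0.0645 0.4965 [506. 273.]
-0.0645 0.506 [491. 268.]
-0.0645 0.5155 [475. 264.]
-0.07400000000000001 0.4965 [513. 263.]
-0.07400000000000001 0.506 [497. 259.]
-0.07400000000000001 0.5155 [482. 254.]
-0.1265 0.4965 [547. 212.]
-0.1265 0.506 [531. 207.]
-0.1265 0.5155 [516. 203.]
-0.07400000000000001 [357.90162388 242.05295332] [369.39686348 274.47859376]
-0.0555 [389.85887419 241.51088602] [410.40188272 273.79803467]
-0.11699999999999999 [283.71088257 243.31139621] [274.23316478 276.05802284]
-0.1355 [251.82952935 243.85217612] [233.3530171  276.73650943]
[443.1306976  262.63035271]
```

Run:
```python
from h import *
P=viewer.camera_params("side")
f=lambda *p:((proj(P,np.array(p))-[250,100])*4).round()
for y in (-.0,-.055):
  for z in (.061,.08,.1,.127,.15): print(y,z,f(.543,y,z),f(.5155,y,z),f(.4965,y,z),f(.468,y,z))
a=cv2.imread("pics/s2.png")[180:320,370:590];cv2.imwrite("pics/s2c.png",cv2.resize(a,None,fx=3,fy=3,interpolation=cv2.INTER_CUBIC))
```

```text
-0.0 0.061 [382. 318.] [428. 333.] [460. 344.] [510. 360.]
-0.0 0.08 [382. 291.] [429. 307.] [462. 317.] [513. 334.]
-0.0 0.1 [383. 263.] [431. 278.] [465. 288.] [516. 305.]
-0.0 0.127 [384. 222.] [433. 237.] [468. 248.] [520. 264.]
-0.0 0.15 [385. 186.] [435. 201.] [470. 212.] [524. 228.]
-0.055 0.061 [424. 259.] [468. 273.] [500. 283.] [548. 298.]
-0.055 0.08 [425. 233.] [470. 247.] [502. 257.] [551. 272.]
-0.055 0.1 [426. 205.] [473. 219.] [505. 228.] [555. 243.]
-0.055 0.127 [428. 165.] [476. 178.] [509. 188.] [560. 203.]
-0.055 0.15 [430. 129.] [478. 143.] [512. 153.] [564. 167.]
```

View pics/s2c.png

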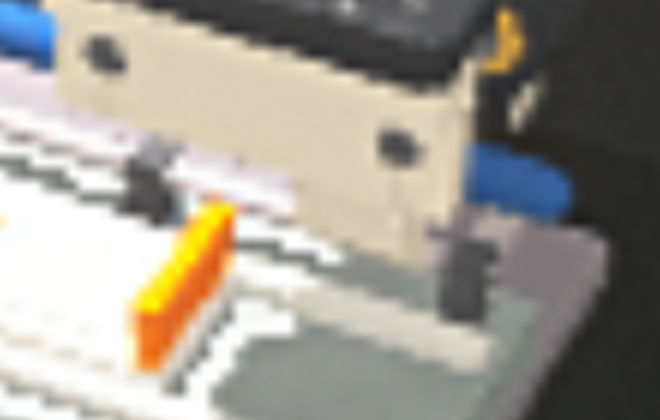

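The crop shows the tapered fingertip about 30 mm behind the orange wall, with the blue bar reaching behind it, as planned. Now I press the bar.

Call:
step_arm(increments=[{"delta_pos":[0,0,0.5],"dr":[0,0,0],"fingers":0.06},{"delta_pos":[0,0,1.0],"dr":[0,0,0],"fingers":0.06},{"delta_pos":[0,0,1.3],"dr":[0,0,0],"fingers":0.06},{"delta_pos":[0,0,1.6],"dr":[0,0,0],"fingers":0.06},{"delta_pos":[0,0,1.6],"dr":[0,0,0],"fingers":0.06}])

```text
time: 2.8
tool_pos: [0.5069, -0.0959, 0.0465]
tool_rot: [3.141, -0.0, 3.126]
contact_force: [0.6, 0.8, -0.7]
opening: 0.0432
grip_force: 0.0
```

Call:
step_arm(increments=[{"delta_pos":[0,0,0.1],"dr":[0,0,0],"fingers":0.06},{"delta_pos":[0,0,0.2],"dr":[0,0,0],"fingers":0.06},{"delta_pos":[0,0,0.3],"dr":[0,0,0],"fingers":0.06},{"delta_pos":[0,0,0.4],"dr":[0,0,0],"fingers":0.06},{"delta_pos":[0,0,0.4],"dr":[0,0,0],"fingers":0.06}])

```text
time: 3.42
tool_pos: [0.5073, -0.0961, 0.0431]
tool_rot: [-3.141, 0.001, 3.126]
contact_force: [-1.5, 0.3, 5.7]
opening: 0.0435
grip_force: 2.1
```

Call:
step_arm(increments=[{"delta_pos":[0,0,0.1],"dr":[0,0,0],"fingers":0.06},{"delta_pos":[0,0,0.2],"dr":[0,0,0],"fingers":0.06},{"delta_pos":[0,0,0.3],"dr":[0,0,0],"fingers":0.06},{"delta_pos":[0,0,0.3],"dr":[0,0,0],"fingers":0.06},{"delta_pos":[0,0,0.3],"dr":[0,0,0],"fingers":0.06}])

```text
time: 4.05
tool_pos: [0.5073, -0.0961, 0.0402]
tool_rot: [-3.141, 0.001, 3.126]
contact_force: [-1.4, 0.2, 6.4]
opening: 0.0433
grip_force: 2.7
```

Run:
```python
from h import *
for i in range(3): print(robot.observe()["contact_force"].round(2))
im=viewer.read_camera("side")
cv2.imwrite("pics/s3.png",cv2.resize(im[125:185,290:400,::-1],None,fx=7,fy=7,interpolation=cv2.INTER_CUBIC))
P=viewer.camera_params("side")
print([((proj(P,np.array([.5155,-.0645,z]))-[290,125])*7).round() for z in (.039,.043)],[((proj(P,np.array([.638,-.063,z]))-[290,125])*7).round() for z in (.033,.038,.043)])
```

```text
[-1.41  0.23  6.35]
[-1.41  0.23  6.35]
[-1.41  0.23  6.35]
[array([547., 338.]), array([548., 328.])] [array([216., 249.]), array([216., 237.]), array([215., 226.])]
```

View pics/s3.png

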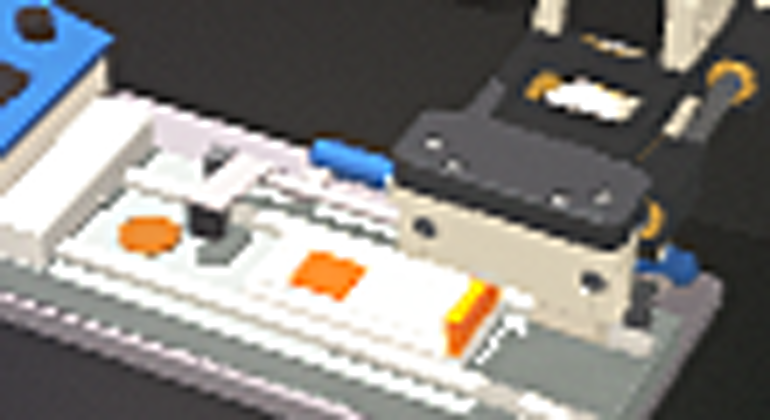

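The jaw foot at (210,225) is raised with a shadow gap beneath. It looks only just clear of the plate, so I press about 3 mm more.

Call:
step_arm(increments=[{"delta_pos":[0,0,0.1],"dr":[0,0,0],"fingers":0.06},{"delta_pos":[0,0,0.2],"dr":[0,0,0],"fingers":0.06},{"delta_pos":[0,0,0.3],"dr":[0,0,0],"fingers":0.06},{"delta_pos":[0,0,0.3],"dr":[0,0,0],"fingers":0.06},{"delta_pos":[0,0,0.3],"dr":[0,0,0],"fingers":0.06}])

```text
time: 4.72
tool_pos: [0.5074, -0.0959, 0.0374]
tool_rot: [-3.141, 0.001, 3.126]
contact_force: [-1.7, 1.6, 8.9]
opening: 0.0432
grip_force: 4.0
```

Call:
step_arm(increments=[{"delta_pos":[-0.5,0,0],"dr":[0,0,0],"fingers":0.06},{"delta_pos":[-1,0,0],"dr":[0,0,0],"fingers":0.06},{"delta_pos":[-1.5,0,0],"dr":[0,0,0],"fingers":0.06},{"delta_pos":[-2,0,0],"dr":[0,0,0],"fingers":0.06},{"delta_pos":[-2.5,0,0],"dr":[0,0,0],"fingers":0.06}])

```text
time: 5.35
tool_pos: [0.5285, -0.094, 0.0361]
tool_rot: [3.138, -0.008, 3.126]
contact_force: [-10.8, 7.9, 10.3]
opening: 0.0431
grip_force: 7.0
```

Call:
step_arm(increments=[{"delta_pos":[-0.5,0,0],"dr":[0,0,0],"fingers":0.06},{"delta_pos":[-1,0,0],"dr":[0,0,0],"fingers":0.06},{"delta_pos":[-1.5,0,0],"dr":[0,0,0],"fingers":0.06},{"delta_pos":[-2,0,0],"dr":[0,0,0],"fingers":0.06},{"delta_pos":[-2.5,0,0],"dr":[0,0,0],"fingers":0.06}])

```text
time: 5.98
tool_pos: [0.5531, -0.0941, 0.0361]
tool_rot: [3.137, -0.009, 3.126]
contact_force: [-11.0, 9.5, 10.2]
opening: 0.0428
grip_force: 7.4
```

Run:
```python
from h import *
im=viewer.read_camera("side");P=viewer.camera_params("side")
cv2.imwrite("pics/s4.png",cv2.resize(im[125:185,290:400,::-1],None,fx=7,fy=7,interpolation=cv2.INTER_CUBIC))
for st,cc,m in blobs(im,*ORANGE,12):
    if cc[0]>295 and cc[1]<185: print(st,cc.round(1),ray(P,cc,.044)[:2].round(4))
```

```text
[479   0  56  48 997] [512.4  17.5] [ 0.3697 -1.1778]
[409  39  19  10  23] [417.   42.2] [ 0.6361 -0.7902]
[429  38  16   1  16] [436.5  38. ] [ 0.5841 -0.8556]
[500  46  36  30 173] [524.9  59. ] [ 0.2755 -0.8164]
[371 130   6   6  14] [374.1 131.9] [ 0.5631 -0.2143]
[307 156   9   5  38] [310.9 158.1] [ 0.6571 -0.0488]
[321 158  11   6  43] [326.3 160.6] [ 0.6199 -0.0569]
[343 163   5   9  29] [344.7 167.3] [ 0.5702 -0.054 ]
```

View pics/s4.png

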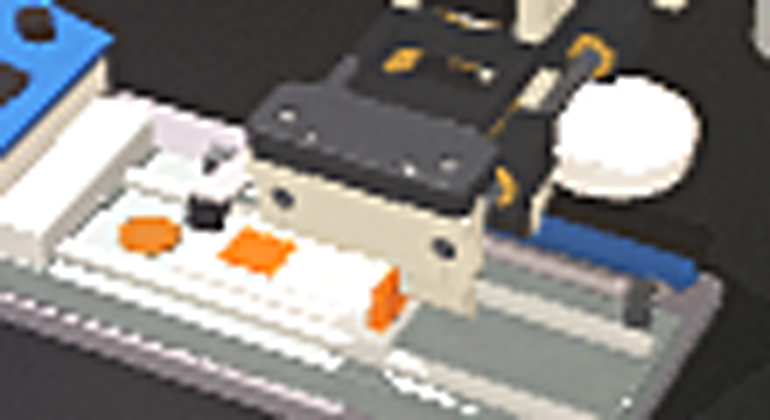

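The carrier has moved about 27 mm and its front is entering under the raised jaw foot (208,212). I keep pushing.

Call:
step_arm(increments=[{"delta_pos":[-0.5,0,0],"dr":[0,0,0],"fingers":0.06},{"delta_pos":[-1,0,0],"dr":[0,0,0],"fingers":0.06},{"delta_pos":[-1.5,0,0],"dr":[0,0,0],"fingers":0.06},{"delta_pos":[-2,0,0],"dr":[0,0,0],"fingers":0.06},{"delta_pos":[-2.5,0,0],"dr":[0,0,0],"fingers":0.06}])

```text
time: 6.65
tool_pos: [0.5781, -0.0943, 0.036]
tool_rot: [3.137, -0.009, 3.126]
contact_force: [-10.8, 10.2, 10.9]
opening: 0.0432
grip_force: 7.5
```

Call:
step_arm(increments=[{"delta_pos":[-0.3,0,0],"dr":[0,0,0],"fingers":0.06},{"delta_pos":[-0.6,0,0],"dr":[0,0,0],"fingers":0.06},{"delta_pos":[-0.9,0,0],"dr":[0,0,0],"fingers":0.06},{"delta_pos":[-1.2,0,0],"dr":[0,0,0],"fingers":0.06},{"delta_pos":[-1.5,0,0],"dr":[0,0,0],"fingers":0.06}])

```text
time: 7.28
tool_pos: [0.5932, -0.0944, 0.036]
tool_rot: [3.137, -0.009, 3.126]
contact_force: [-11.0, 10.3, 9.7]
opening: 0.0432
grip_force: 7.4
```

Run:
```python
from h import *
s=robot.observe();print(s["tool_pos"],s["contact_force"])
im=viewer.read_camera("side");P=viewer.camera_params("side")
cv2.imwrite("pics/s5.png",cv2.resize(im[125:185,290:400,::-1],None,fx=7,fy=7,interpolation=cv2.INTER_CUBIC))
for st,cc,m in blobs(im,*ORANGE,12):
    if 295<cc[0]<400 and 140<cc[1]<185: print(st,cc.round(1),ray(P,cc,.044)[:2].round(4))
```

```text
[ 0.59317305 -0.09443349  0.03604061] [-11.04484847  10.29762689   9.65727659]
[307 153   9   6  38] [311.4 155.7] [ 0.6604 -0.0575]
[327 159   6   8  28] [329.4 162.9] [ 0.6094 -0.0525]
```

Call:
step_arm(increments=[{"delta_pos":[-0.2,0,0],"dr":[0,0,0],"fingers":0.06},{"delta_pos":[-0.4,0,0],"dr":[0,0,0],"fingers":0.06},{"delta_pos":[-0.5,0,0],"dr":[0,0,0],"fingers":0.06},{"delta_pos":[-0.6,0,0],"dr":[0,0,0],"fingers":0.06},{"delta_pos":[-0.6,0,0],"dr":[0,0,0],"fingers":0.06}])

```text
time: 7.95
tool_pos: [0.5968, -0.0944, 0.036]
tool_rot: [3.137, -0.014, 3.127]
contact_force: [-19.4, 8.2, 17.0]
opening: 0.0427
grip_force: 12.6
```

Call:
step_arm(increments=[{"delta_pos":[-0.1,0,0],"dr":[0,0,0],"fingers":0.06},{"delta_pos":[-0.2,0,0],"dr":[0,0,0],"fingers":0.06},{"delta_pos":[-0.3,0,0],"dr":[0,0,0],"fingers":0.06},{"delta_pos":[-0.3,0,0],"dr":[0,0,0],"fingers":0.06},{"delta_pos":[-0.3,0,0],"dr":[0,0,0],"fingers":0.06}])

```text
time: 8.57
tool_pos: [0.5969, -0.0944, 0.036]
tool_rot: [3.136, -0.021, 3.128]
contact_force: [-29.9, 8.1, 24.4]
opening: 0.0435
grip_force: 17.9
```

Run:
```python
from h import *
im=viewer.read_camera("side");P=viewer.camera_params("side")
cv2.imwrite("pics/s6.png",cv2.resize(im[125:185,290:400,::-1],None,fx=7,fy=7,interpolation=cv2.INTER_CUBIC))
for st,cc,m in blobs(im,*ORANGE,12):
    if 295<cc[0]<400 and 140<cc[1]<185: print(st,cc.round(1),ray(P,cc,.044)[:2].round(4))
```

```text
[305 153  11   6  41] [310.3 155.3] [ 0.6635 -0.0576]
[326 158   6   9  28] [328.  162.3] [ 0.6134 -0.0529]
```

View pics/s6.png

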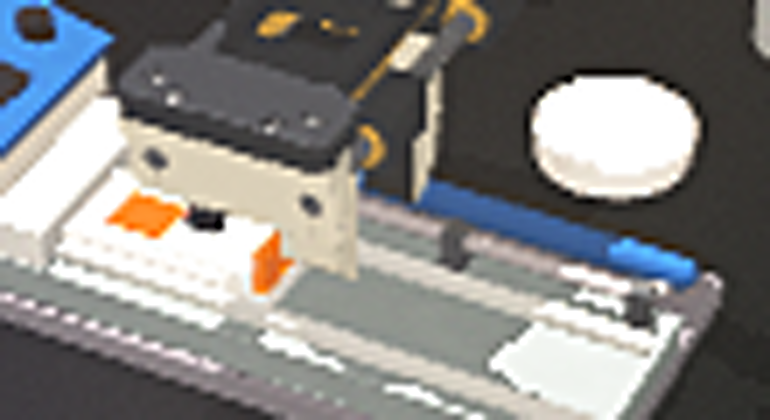

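The carrier sits against the end stop at (60,240) with the film under the raised foot, and the TCP no longer advances. I back off first, then lift.

Call:
step_arm(increments=[{"delta_pos":[0.5,0,0],"dr":[0,0,0],"fingers":0.06},{"delta_pos":[1.0,0,0],"dr":[0,0,0],"fingers":0.06},{"delta_pos":[1.5,0,0],"dr":[0,0,0],"fingers":0.06},{"delta_pos":[2.0,0,0],"dr":[0,0,0],"fingers":0.06},{"delta_pos":[2.3,0,0],"dr":[0,0,0],"fingers":0.06}])

```text
time: 9.25
tool_pos: [0.5872, -0.0956, 0.0389]
tool_rot: [3.141, 0.01, 3.126]
contact_force: [9.2, 9.8, 7.7]
opening: 0.0431
grip_force: 6.2
```

Call:
step_arm(increments=[{"delta_pos":[0,0,-0.3],"dr":[0,0,0],"fingers":0.06},{"delta_pos":[0,0,-0.6],"dr":[0,0,0],"fingers":0.06},{"delta_pos":[0,0,-1.0],"dr":[0,0,0],"fingers":0.06},{"delta_pos":[0,0,-2.5],"dr":[0,0,0],"fingers":0.06},{"delta_pos":[0,0,-5],"dr":[0,0,0],"fingers":0.06}])

```text
time: 9.88
tool_pos: [0.5824, -0.0973, 0.0871]
tool_rot: [3.141, -0.002, 3.126]
contact_force: [-0.1, -0.1, 0.5]
opening: 0.043
grip_force: 0.0
```

Call:
step_arm(increments=[{"delta_pos":[0,0,-3],"dr":[0,0,0],"fingers":0.06},{"delta_pos":[0,0,-6],"dr":[0,0,0],"fingers":0.06},{"delta_pos":[0,0,-9],"dr":[0,0,0],"fingers":0.06},{"delta_pos":[0,0,-11],"dr":[0,0,0],"fingers":0.06},{"delta_pos":[0,0,-11],"dr":[0,0,0],"fingers":0.06}])

```text
time: 10.5
tool_pos: [0.5838, -0.0976, 0.199]
tool_rot: [-3.14, 0.004, 3.126]
contact_force: [0.0, 0.3, -1.0]
opening: 0.0433
grip_force: 0.0
```

Run:
```python
from h import *
for n in ("side","scene"):
  im=viewer.read_camera(n);P=viewer.camera_params(n)
  if n=="side": cv2.imwrite("pics/s7.png",cv2.resize(im[125:185,290:400,::-1],None,fx=7,fy=7,interpolation=cv2.INTER_CUBIC))
  for st,cc,m in blobs(im,*ORANGE,12):
    if 240<cc[0]<400 and 140<cc[1]<215: print(n,st,cc.round(1),ray(P,cc,.044)[:2].round(4))
print(robot.observe()["contact_force"])
```

```text
side [306 153  10   6  39] [310.3 155.3] [ 0.6635 -0.0575]
side [326 153   9  14  44] [330.6 159.8] [ 0.6122 -0.064 ]
side [238 177  41  31 665] [258.3 195.3] [0.6969 0.1127]
scene [271 194  12   8  54] [276.4 197.3] [ 0.608  -0.0653]
scene [261 209   8   6  29] [264.7 211.3] [ 0.6702 -0.0592]
[ 0.26625589 -1.08945262 -1.1570391 ]
```

View pics/s7.png

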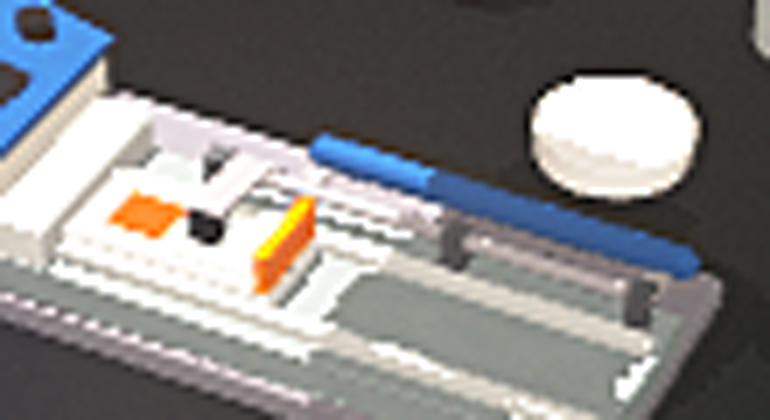

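The carrier is flat and home against the stop. The film is unmoved at (310.3,155.3), the jaw foot rests on the plate at (207,227), and the arm is clear, so I'm handing in.

```bash
python3 -c "
from cell import robot
print(robot.hand_in())"
```

```text
the job is handed in; nothing more can be done
None
```

The slide carrier is home against the end stop with the clip resting on it and the arm clear; the job is handed in, but no verdict came back.

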